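Mark both ends of a half-lapped rail

ROBOT

A 6-joint arm with a two-finger parallel gripper is mounted at the origin on a cart in front of the work surface, level with it; the furniture and walls round the work are solid. World frame = base frame: x ahead of the robot, y to its left, z up, the work surface at z = 0. Lengths are in m, angles in rad, forces in N, time in s.
With the tool pointing down it reaches from about 0.25 to 0.725 m from the base axis. Payload 4 kg.
Tool frame: the origin (TCP) lies between the finger pads; the fingertips stand 11 mm ahead of it and the grasp point (between the pads) lies 8 mm behind it (bot.tip_extent is the distance from the TCP to the fingertips, in m); z points along the fingers, y is the line along which they close (so a half turn about z gives the same grasp; the last joint's range is limited). The gripper opens to 85 mm and grips with 20 to 120 N. Pads are 22 mm wide; open, the fingers measure 114 mm over their backs; the gripper's body (76 mm by 85 mm) begins 54 mm behind the grasp point. The pads swing forward as they close: fully open they stand 13 mm farther back than shut.
Start: joints at [0, 0.241, 0.005, 1.335, 0, 1.571], TCP at [0.5, -0, 0.218] pointing down, gripper open.
Joint ranges: [-2.72, 2.72], [-1.05, 1.87], [-1.09, 1.28], [-1.99, 2.15], [-1.42, 1.44], [-3.14, 3.14]. Speed limits (rad/s): [2.79, 2.79, 3.14, 3.14, 3.14, 3.14].

INTERFACE

Orientations are given as a unit quaternion [x, y, z, w].
In Python, from workcell import bot gives the robot as it stands. The module is installed in compiled form; this text tells all that it offers.
- The arm moves only by the tool drive_tool, never from a script. Its argument "rows" is a list of rows, each an object of numbers: "dx", "dy", "dz": the shift along the tool's x, y, z in units of 50 mm (1.0 is 50 mm); "wx", "wy", "wz": the turn, a rotation vector about the tool's x, y, z in units of 5 degrees (1.0 is 5 degrees); "hand": the finger opening in mm, from 0 to 85.4. A call has 1 to 20 rows; each row is the pose to reach, as a shift and turn from the pose commanded when the call began, along the tool's axes at that moment; what a row does not reach only later rows make up. A row lasts 1/10 s, in which the tool goes at most 50 mm and 8.59 degrees, less where a joint would pass 70% of its speed; a pose out of reach is approached as far as the arm can. A call with a gripper value outside its range is refused whole. The fingers move at their own pace and stop on an object; the grip force is fixed at half the most. Time passes only in rows, so rows that repeat a pose let the fingers close. It gives the time, the measured TCP pose, the force, the opening and the grip force at its end, in the units of the state.
- bot.get_obs(): the state, without advancing time (a new reading comes with each control period).
- bot.camera(name): name is "scene" or "side" or "wrist"; returns the picture (420x560x3 uint8, red, green, blue); there is no depth.
- bot.get_calibration(name): a dict with "vfov" (degrees; the focal length in pixels is half the picture's height over the tangent of half this angle, whatever the lens; pixels are square), "cx", "cy" (the principal point, pixels), "origin" and "rotation" of the camera in the world; the wrist camera has in their place "mount" (4x4, takes a point from camera to tool coordinates, whose origin is the TCP and whose axes are the flange's). Camera axes: x right, y up, looking along -z (the intrinsics and any distortion apply to the point x, -y, -z); pixel columns grow to the right and rows downward; lengths in m; the calibration is good to about 2 mm. The wrist camera is an equidistant fisheye: a pixel r from the principal point sees the ray r / f radians off the axis. A picture is of the moment at which its call begins: read the wrist's pose just before it. get_calibration takes no time and is no camera call.
- bot.job_done(): hands the job in; it is judged then, once.
Trained networks look in the newest picture that a camera, given by its name, has taken for a name from the list of things; names that differ only in an ending like _2 or _b are one class to them, and where a whole thing is asked for, a point or a joint stands for the part that bears it (a point fixed in the world has none). Each returns a list of dicts, best first, with "score" (0 to 1); they miss things now and then, are a little off and sometimes report something else, mostly with a low value. They report only what shows in the picture. A call takes as long as a camera call. They do not tell look-alikes from the thing itself.
- bot.look_for(camera, thing): "extent" ([centre column, centre row, width, height] in pixels, round what is visible of it).
- bot.outline_of(camera, thing): "region" (420x560 bool, what is visible of it) and "extent" ([centre column, centre row, width, height] in pixels, round what is visible of it).
The state is a dict: "clock": time; "joint_pos": joint angles; "joint_vel": joint speeds; "tau": joint torques, N m; "eef_pos": TCP position; "tool_rot": TCP orientation; "ft_force": force on the tool from outside, world axes, zero at the start; "ft_torque": the same for the moment, N m; "grip_width": finger opening in m; "grasp_force": force on a finger pad.
Only numpy, scipy, OpenCV 4.12 (cv2) and the standard library are available. Lean on these libraries where they do the work, as an engineer would, in place of code of your own. Each camera call takes 0.05 s, during which the arm holds its last target. There are 200 camera calls.

TASK

Take the wooden rail out of the leaning rack, lay it flat on the marking jig's board and push its square end straight in along the short fence until the sprung steel marker is fully pressed in for a moment. Then draw it back, turn it end for end and press its lapped end against the marker in the same way, tongue side still down. Finally put the rail back in the rack the other way round, underside on the slope, lapped end down against the lip and square end up, let go, and leave the jar, the tub and the oil can undisturbed.

Things in the scene. Friction and masses are not known exactly. Their poses are not given: they have to be found in the camera images.
- jig: fixed marking jig: wooden board 200 x 100 x 16 mm; origin at the centre of its underside, +x = way the work is pushed, z up. Near its +x end a steel wall (face at x = 65 mm, y -49 to +25, top z = 53 mm) with a housing behind. The +y side has the short fence, the other side is open. Work 36 mm wide pushed in along the line y = 0 clears the fence by 2 mm
- marker (a joint): travel of the sprung steel marker into the wall, m: 0 = fully out, 0.010 = fully in; counts as pressed above 0.007. It springs back by itself and takes about 2.4 N to start and 8.4 N fully in
- marker_face (a point): centre of the marker's flat front face (24 mm wide, 10 mm high), which the rail's end meets; at x = 51 mm, y = 0, z = 23.5 mm in the jig's frame when out, and moves toward the jig's +x when pressed. Axes as the jig's
- rack: fixed leaning rack of bent steel on a dark 125 x 74 mm base; origin at the centre of its underside, z up. Its slope, a strip 24 mm wide and 121 mm long, rises at 25 degrees toward -x (roughly toward the robot) from the foot of a lip at x = +55 mm, y = 0, z = 26 mm. The lip stands 14 mm high, square to the slope
- rail_center (a point): centre of the loose wooden rail, 110 (x) x 36 (y) x 30 mm (z), about 0.11 kg; half-way along, 15 mm above the underside. +x end: square, full height. -x end: upper half cut away over 30 mm, leaving a tongue 15 mm thick at the underside. z points out of its top. At the start it lies in the rack, underside on the slope, tongue end up, square end against the lip
- rail_square_end (a point): middle of the rail's square end face across its width, 7.5 mm above the underside, 55 mm from the centre; axes as the rail's
- rail_lapped_end (a point): middle of the tongue's end face (lapped end), 7.5 mm above the underside, 55 mm from the centre; axes as the rail's
- jar: grey jar, bystander, 61 mm wide and 75 mm tall; origin under its centre
- tub: pale putty tub, bystander, 59 mm wide and 50 mm tall; origin under its centre
- oil_can: green oil can with a spout, bystander, 52 mm wide and 120 mm tall; origin under its centre
- fence (a point): middle of the inner face (looking to -y) of the jig's short steel fence, at y = +20 mm in the jig's frame; straight from x = 33 mm to the wall at 65 mm, with a mouth flared outward from x = 20 to 33 mm; 5 mm thick, top at z = 38 mm. Axes as the jig's
- rack_foot (a point): middle of the corner between lip and slope; x axis points down the slope, z square out of it. Two low cheeks, 45 mm apart inside (y = +-22.5 mm), stand here from the lip to 28 mm up the slope, 12 mm high and flared above to 19 mm; farther up the rail's sides are free
Mind the look-alikes: they are no part of the job. Leave any black look-alike of the part that bears rail_center alone.

How it is judged:
By the outcome, as a careful person would: the job done as asked, in the order asked, and still so for the second after the job is handed in, with the robot touching nothing.
It also fails if it takes over 72 s, if anything falls off the work surface, if the arm or the gripper's body presses on something with over 40 N, if the wrist force passes 120 N, or if a joint passes its speed limit or range.

## Working session

There is one attempt and no reset: what is moved stays moved. The work goes in short steps, Python scripts to look and compute and a tool call to move; the robot and the scene stay as the last step left them, time stands still between calls to the robot, and variables do not carry over. Pictures are saved under pics/ and viewed, at most 13 in all, crops included, and the job is handed in when it is done.

Besides the shell and the picture viewer there is one more tool, called after "Emit:" as name(argument=value, ...), one argument or row to a line, values as JSON. drive_tool: Moves the arm, as the interface text tells. Its arguments: {"type":"object","properties":{"rows":{"type":"array","items":{"type":"object","properties":{"dx":{"type":"number"},"dy":{"type":"number"},"dz":{"type":"number"},"wx":{"type":"number"},"wy":{"type":"number"},"wz":{"type":"number"},"hand":{"type":"number"}}}}},"required":["rows"]}

```bash
mkdir -p pics; cat > h.py <<'E'
import numpy as np, cv2
from workcell import bot
from scipy.spatial.transform import Rotation as R
def pix(cam,P):
    c=bot.get_calibration(cam); f=210/np.tan(np.radians(c['vfov'])/2)
    q=(np.atleast_2d(P)-np.array(c['origin']))@np.array(c['rotation'])
    return np.c_[c['cx']+f*q[:,0]/-q[:,2], c['cy']-f*q[:,1]/-q[:,2]]
def onplane(cam,u,v,z):
    c=bot.get_calibration(cam); f=210/np.tan(np.radians(c['vfov'])/2)
    d=np.array(c['rotation'])@np.array([(u-c['cx'])/f,-(v-c['cy'])/f,-1.]); o=np.array(c['origin'])
    return o+d*(z-o[2])/d[2]
E
python3 - <<'E'
from h import *
for c in('scene','side'):
    k=bot.get_calibration(c); print(c,{a:np.round(b,3).tolist() for a,b in k.items() if not isinstance(b,str)}, [a for a,b in k.items() if isinstance(b,str)])
    im=bot.camera(c); cv2.imwrite(f'pics/{c}0.png',im[:,:,::-1])
    for t in('jig','rack','rail_center','jar','tub','oil_can'):
        print(t,[(np.round(d['extent']).tolist(),round(d['score'],2)) for d in bot.look_for(c,t)][:4])
print(bot.get_calibration('wrist'))
print(bot.get_obs())
E
```

```text
scene {'vfov': 42.613, 'cx': 284.255, 'cy': 210.379, 'origin': [-0.027, -0.414, 0.69], 'rotation': [0.412, -0.181, -0.339, 0.826]} []
jig [([197.0, 237.0, 102.0, 77.0], 0.96), ([337.0, 283.0, 75.0, 52.0], 0.29)]
rack [([337.0, 280.0, 80.0, 48.0], 0.74)]
rail_center [([294.0, 345.0, 75.0, 35.0], 0.78), ([342.0, 262.0, 62.0, 28.0], 0.76)]
jar [([236.0, 266.0, 37.0, 52.0], 0.9)]
tub [([283.0, 241.0, 30.0, 39.0], 0.72)]
oil_can [([351.0, 201.0, 28.0, 39.0], 0.59)]
side {'vfov': 54.647, 'cx': 277.442, 'cy': 204.103, 'origin': [0.601, -0.595, 0.551], 'rotation': [0.483, 0.016, 0.019, 0.875]} []
jig [([273.0, 270.0, 70.0, 63.0], 0.56)]
rack [([272.0, 272.0, 71.0, 60.0], 0.63)]
rail_center [([185.0, 290.0, 40.0, 48.0], 0.88), ([273.0, 259.0, 58.0, 51.0], 0.77)]
jar [([219.0, 222.0, 26.0, 42.0], 0.96)]
tub [([275.0, 225.0, 23.0, 30.0], 0.75)]
oil_can [([361.0, 224.0, 27.0, 52.0], 0.9)]
{'vfov': 65.70646984690485, 'cx': 284.73823576754705, 'cy': 213.33716437381008, 'mount': array([[-7.45117044e-04,  9.62849866e-01,  2.70036258e-01,
         6.79941740e-02],
       [ 9.99999257e-01,  4.56894873
[... 254 characters left out ...]
([-1.79789335e-05,  2.40563351e-01,  5.01253896e-03,  1.33519191e+00,
       -1.44308732e-05,  1.57078871e+00]), 'joint_vel': array([-2.96822025e-03, -9.07966993e-04,  4.34904044e-04, -1.90727175e-04,
        9.24948435e-04,  1.56447631e-05]), 'tau': array([-3.41178711e-04, -3.72078931e+01,  2.52642596e+01,  8.80671832e-04,
       -6.63030232e-05, -3.07990774e-05]), 'eef_pos': array([ 5.00009952e-01, -1.35671187e-05,  2.17629584e-01]), 'tool_rot': array([7.07110446e-01, 7.07103116e-01, 1.38484276e-05, 2.40530809e-05]), 'ft_force': array([ 0.12930058, -0.64568523, -0.11061865]), 'ft_torque': array([ 0.01242119, -0.01207321, -0.07769597]), 'grasp_force': 0.0, 'grip_width': 0.08506426751954921}
```

```bash
sed -i "s/np.array(c\['rotation'\])/R.from_quat(c['rotation']).as_matrix()/" h.py; python3 - <<'E'
from h import *
a=cv2.imread('pics/scene0.png'); b=cv2.imread('pics/side0.png')
a=cv2.resize(a[160:390,120:420],None,fx=2.6,fy=2.6,interpolation=cv2.INTER_CUBIC);cv2.imwrite('pics/a.png',a)
b=cv2.resize(b[170:340,60:400],None,fx=2.3,fy=2.3,interpolation=cv2.INTER_CUBIC);cv2.imwrite('pics/b.png',b)
for n,e in(('jig',(197,237,.02)),('rack',(337,280,.04)),('r1',(294,345,.015)),('jar',(236,290,0)),('tub',(283,258,0)),('can',(351,218,0))): print(n,onplane('scene',*e))
for n,e in(('r',(273,270,.04)),('r1',(185,290,.015)),('jar',(219,241,0)),('tub',(275,238,0)),('can',(361,248,0))): print(n,onplane('side',*e))
E
```

```text
jig [0.44092643 0.27157471 0.02      ]
rack [ 0.52891833 -0.00977541  0.04      ]
r1 [ 0.38870674 -0.04235633  0.015     ]
jar [0.41273908 0.12471386 0.        ]
tub [0.53461422 0.12712251 0.        ]
can [0.72939756 0.11704475 0.        ]
r [ 0.55978096 -0.01525828  0.04      ]
r1 [ 0.397299   -0.04872241  0.015     ]
jar [0.43052443 0.12200503 0.        ]
tub [0.55486245 0.13768098 0.        ]
can [0.74322529 0.10858382 0.        ]
```

View pics/a.png

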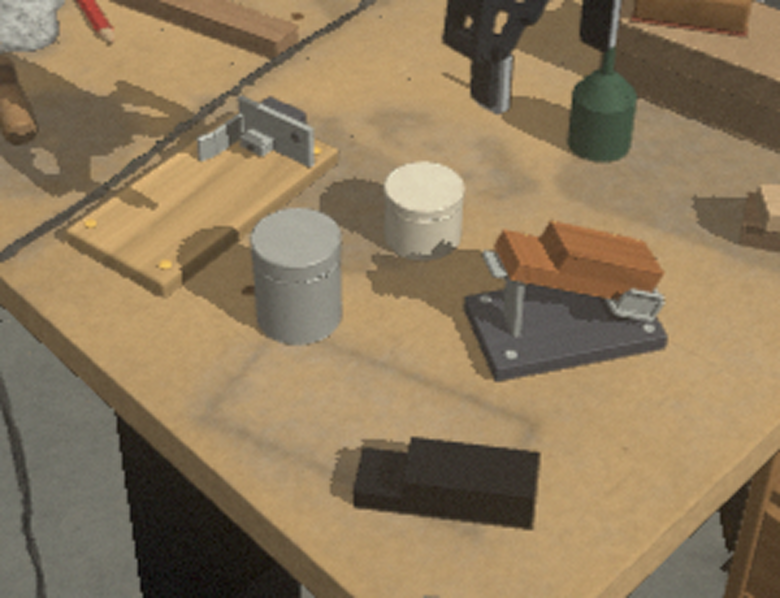

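View pics/b.png

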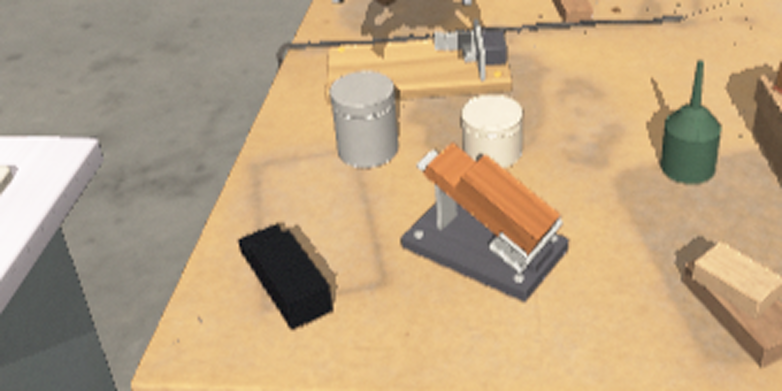

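The brown rail, scene (342,262) and side (273,259), lies in the rack with its tongue up, so it is the part meant. The black piece, scene (294,345) and side (185,290), is the look-alike on the table and I'll leave it alone. The enlarged crop confirms this. Next is a wrist picture of the rack.

```bash
cat >> h.py <<'E'
def wcam(o=None):
    o=o or bot.get_obs(); T=np.eye(4); T[:3,:3]=R.from_quat(o['tool_rot']).as_matrix(); T[:3,3]=o['eef_pos']
    return T@np.array(bot.get_calibration('wrist')['mount'])
def wpix(P,C):
    c=bot.get_calibration('wrist'); f=210/np.tan(np.radians(c['vfov'])/2)
    q=(np.atleast_2d(P)-C[:3,3])@C[:3,:3]; x,y,z=q[:,0],-q[:,1],-q[:,2]
    r=np.hypot(x,y); s=f*np.arctan2(r,z)/r
    return np.c_[c['cx']+s*x,c['cy']+s*y]
E
python3 - <<'E'
from h import *
C=wcam(); np.save('C0.npy',C); im=bot.camera('wrist'); cv2.imwrite('pics/w0.png',im[:,:,::-1]); 
for t in('rack','rail_center','jig'): print(t,[(np.round(d['extent']).tolist(),round(d['score'],2)) for d in bot.look_for('wrist',t)][:3])
x,y,w,h=[int(v) for v in bot.look_for('wrist','rack')[0]['extent']]
print(max(0,x-w//2-20),max(0,y-h//2-20))
c=im[max(0,y-h//2-20):y+h//2+20,max(0,x-w//2-20):x+w//2+20,::-1]; k=min(780/c.shape[1],590/c.shape[0]); print(k); cv2.imwrite('pics/w0c.png',cv2.resize(c,None,fx=k,fy=k,interpolation=cv2.INTER_CUBIC))
E
```

```text
rack [([332.0, 177.0, 126.0, 111.0], 0.86)]
rail_center [([341.0, 188.0, 107.0, 81.0], 0.82)]
jig [([331.0, 177.0, 127.0, 110.0], 0.4)]
249 102
3.933333333333333
```

View pics/w0c.png

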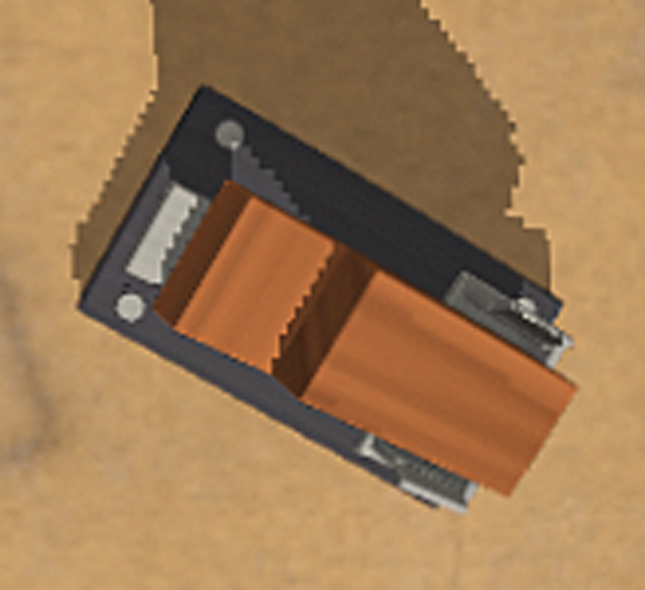

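The crop shows the rack yawed about -30°, with the rail's tongue at upper left around crop (205,250) and its square end at the lip around (545,440). I'll fit the pose from the rail's corners.

```bash
cat > fit.py <<'E'
from h import *
from scipy.optimize import least_squares
uv=np.array([[375,265],[303,397],[578,385],[508,495],[252,197],[177,328],[230,181],[155,308],[335,242],[272,375]])/3.9333+[249,102]
M=np.array([[-25,18,15],[-25,-18,15],[55,18,15],[55,-18,15],[-55,18,0],[-55,-18,0],[-55,18,-15],[-55,-18,-15],[-25,18,0],[-25,-18,0]])/1e3
C=np.load('C0.npy')
def rail(p): # rack x,y,yaw -> rail centre, R
    Rz=R.from_euler('z',p[2]); Rr=Rz*R.from_euler('y',np.radians(25))
    foot=Rz.apply([.055,0,.026])+[p[0],p[1],0]
    return foot+Rr.apply([-.055,0,.015]),Rr
def f(p):
    c,Rr=rail(p); return (wpix(Rr.apply(M)+c,C)-uv).ravel()
s=least_squares(f,[.53,0,-.5]); c,Rr=rail(s.x); print('rack',s.x,np.degrees(s.x[2]),'rms',np.sqrt(np.mean(s.fun**2)),'rail c',c)
g=lambda p:(wpix(R.from_rotvec(p[3:]).apply(M)+p[:3],C)-uv).ravel()
t=least_squares(g,np.r_[c,Rr.as_rotvec()]); Rt=R.from_rotvec(t.x[3:])
print('free',t.x[:3],Rt.as_euler('ZYX',True),np.sqrt(np.mean(t.fun**2)))
np.save('rack.npy',s.x)
E
python3 fit.py
```

```text
rack [ 0.5495289   0.01025085 -0.50432148] -28.895492105029245 rms 1.089571545007727 rail c [0.55959048 0.00469759 0.06283862]
free [0.5612651  0.00230579 0.05165833] [-29.33723005  23.19976402  -2.1073657 ] 0.7087294637483372
```

```bash
cat >> fit.py <<'E'
B=np.array([[x,y,z] for x in(-55,55) for y in(-18,18) for z in(-15,15) if not(x<0 and z>0)]+[[-25,y,15] for y in(-18,18)]+[[-55,y,0] for y in(-18,18)])/1e3
for c_,R_ in((c,Rr),(t.x[:3],Rt)):
    for n in('side','scene'):
        q=pix(n,R_.apply(B)+c_); a,b=q.min(0),q.max(0); print(n,np.round(np.r_[(a+b)/2,b-a],1))
    q=wpix(R_.apply(B)+c_,C); a,b=q.min(0),q.max(0); print('wrist',np.round(np.r_[(a+b)/2,b-a],1))
print(np.round(s.fun.reshape(-1,2),1).tolist())
E
python3 fit.py
```

```text
rack [ 0.5495289   0.01025085 -0.50432148] -28.895492105029245 rms 1.089571545007727 rail c [0.55959048 0.00469759 0.06283862]
free [0.5612651  0.00230579 0.05165833] [-29.33723005  23.19976402  -2.1073657 ] 0.7087294637483372
side [273.6 256.6  60.6  51.2]
scene [342.8 259.1  66.2  33.1]
wrist [341.9 187.4 110.1  81.8]
side [274.5 262.2  60.5  50.2]
scene [344.  263.9  66.4  31.8]
wrist [341.8 188.  107.1  80. ]
[[1.1, 0.4], [-0.8, 0.9], [1.0, -0.3], [0.9, 0.5], [-0.1, -1.0], [-0.9, 0.7], [-1.7, -1.5], [-1.6, -0.2], [2.9, 0.8], [-0.3, -0.1]]
```

Emit:
drive_tool(
  rows=[
    {"dx": 1,"dy": -0.3,"dz": -0.6},
    {"dx": 2,"dy": -0.6,"dz": -0.6},
    {"dx": 3,"dy": -0.8,"dz": -0.6},
    {"dx": 4,"dy": -1,"dz": -0.6},
    {"dx": 4.5,"dy": -1,"dz": -0.6},
    {"dx": 4.8,"dy": -1,"dz": -0.6},
    {"dx": 4.8,"dy": -1,"dz": -0.6},
    {"dx": 4.8,"dy": -1,"dz": -0.6},
  ],
)

```text
invalid input at $.rows[0]: expected keys dx, dy, dz, wx, wy, wz, hand
```

```bash
python3 - <<'E'
from h import *
o=bot.get_obs(); print(o['eef_pos'],o['joint_pos'],o['clock'],abs(o['joint_vel']).max()); C=wcam(o); np.save('C1.npy',C); im=bot.camera('wrist'); cv2.imwrite('pics/w1.png',im[:,:,::-1]); 
x,y,w,h=[int(v) for v in bot.look_for('wrist','jig')[0]['extent']]
x0,y0=max(0,x-w//2-15),max(0,y-h//2-15)
c=im[y0:y+h//2+15,x0:x+w//2+15,::-1]; k=min(780/c.shape[1],590/c.shape[0]); print(x0,y0,k); cv2.imwrite('pics/w1c.png',cv2.resize(c,None,fx=k,fy=k,interpolation=cv2.INTER_CUBIC))
E
```

```text
[5.00004448e-01 1.50031930e-05 2.17641047e-01] [1.75904860e-05 2.40550058e-01 5.02513255e-03 1.33522090e+00
 1.95708442e-05 1.57079759e+00] 0.95 0.0012934664052795756Traceback (most recent call last):
  File "<stdin>", line 3, in <module>
IndexError: list index out of range
```

Emit:
drive_tool(
  rows=[
    {"dx": 1,"dy": -0.3,"dz": -0.6,"wx": 0,"wy": 0,"wz": 0,"hand": 85},
    {"dx": 2,"dy": -0.6,"dz": -0.6,"wx": 0,"wy": 0,"wz": 0,"hand": 85},
    {"dx": 3,"dy": -0.8,"dz": -0.6,"wx": 0,"wy": 0,"wz": 0,"hand": 85},
    {"dx": 4,"dy": -1,"dz": -0.6,"wx": 0,"wy": 0,"wz": 0,"hand": 85},
    {"dx": 4.6,"dy": -1,"dz": -0.6,"wx": 0,"wy": 0,"wz": 0,"hand": 85},
    {"dx": 4.8,"dy": -1,"dz": -0.6,"wx": 0,"wy": 0,"wz": 0,"hand": 85},
    {"dx": 4.8,"dy": -1,"dz": -0.6,"wx": 0,"wy": 0,"wz": 0,"hand": 85},
    {"dx": 4.8,"dy": -1,"dz": -0.6,"wx": 0,"wy": 0,"wz": 0,"hand": 85},
  ],
)

```text
clock: 1.85
eef_pos: [0.45, 0.2392, 0.2474]
tool_rot: [0.707, 0.707, -0.0, 0.0]
ft_force: [-0.1, -0.7, -0.4]
grip_width: 0.0848
grasp_force: 0.0
```

```bash
python3 - <<'E'
from h import *
o=bot.get_obs(); print(o['eef_pos'],o['joint_pos'],o['clock'],abs(o['joint_vel']).max()); C=wcam(o); np.save('C1.npy',C); im=bot.camera('wrist'); cv2.imwrite('pics/w1.png',im[:,:,::-1]); 
x,y,w,h=[int(v) for v in bot.look_for('wrist','jig')[0]['extent']]
x0,y0=max(0,x-w//2-15),max(0,y-h//2-15)
c=im[y0:y+h//2+15,x0:x+w//2+15,::-1]; k=min(780/c.shape[1],590/c.shape[0]); print(x0,y0,k); cv2.imwrite('pics/w1c.png',cv2.resize(c,None,fx=k,fy=k,interpolation=cv2.INTER_CUBIC))
E
```

```text
[0.44997296 0.23923738 0.24739671] [ 4.89047564e-01  2.50005295e-01  9.46261768e-02  1.41625808e+00
 -6.19618476e-04  2.06008961e+00] 1.85 0.025490100161377163
192 74 3.823529411764706
```

View pics/w1c.png

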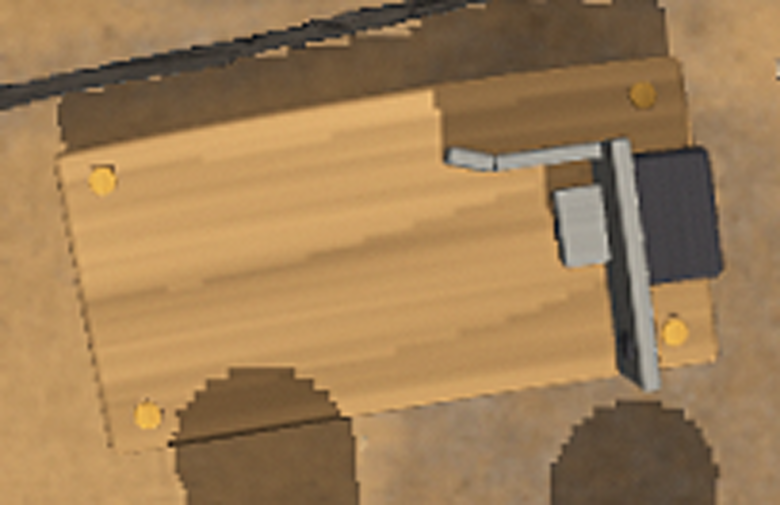

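The jig's +x points right in the picture, yawed about +9°. Board corners are at crop (58,157), (680,57), (716,362) and (112,450); the wall's top edge runs from (610,140) to (643,390); the marker's front edge runs from (555,190) to (567,267).

```bash
cat > jfit.py <<'E'
from h import *
from scipy.optimize import least_squares
uv=np.array([[58,157],[680,57],[716,362],[112,450],[610,140],[643,390],[495,171],[555,190],[567,267]])/3.8235+[192,74]
M=np.array([[-100,50,16],[100,50,16],[100,-50,16],[-100,-50,16],[65,25,53],[65,-49,53],[33,20,38],[51,12,28.5],[51,-12,28.5]])/1e3
C=np.load('C1.npy')
def f(p): return (wpix(R.from_euler('z',p[2]).apply(M)+[p[0],p[1],p[3] if len(p)>3 else 0],C)-uv).ravel()
for p0 in([.44,.27,.15],[.44,.27,.15,0]):
    s=least_squares(f,p0,loss='soft_l1'); print(s.x,np.degrees(s.x[2]),np.round(s.fun.reshape(-1,2),1).tolist())
    if len(p0)==3: np.save('jig.npy',s.x)
E
python3 jfit.py
```

```text
[0.46112483 0.28873429 0.16121021] 9.236664657632081 [[-2.2, -1.2], [0.6, -1.2], [1.7, 0.2], [-0.8, 2.4], [0.1, -0.4], [0.2, 0.9], [0.1, 0.0], [-0.0, -0.1], [-0.2, 0.3]]
[ 0.46197428  0.28882574  0.15595655 -0.00692499] 8.935652208507676 [[-0.0, -1.6], [0.1, -0.2], [0.6, -0.2], [0.7, 0.8], [-0.3, 0.0], [-0.6, 0.2], [0.3, 0.2], [-0.1, 0.1], [-0.5, 0.1]]
```

```bash
cat >> h.py <<'E'
def railR(yaw,tilt=0): return R.from_euler('z',yaw)*R.from_euler('y',tilt)
FLIP=R.from_matrix(np.array([[-1,0,0],[0,1,0],[0,0,-1.]]).T)  # tool axes in rail axes: x=-x,y=y,z=-z
def delta(P,Rr,cur=None):
    """tool units from current (or given) pose to tool pose whose rail frame is Rr, TCP at P"""
    if cur is None:
        o=bot.get_obs(); cur=(o['eef_pos'],R.from_quat(o['tool_rot']))
    p,q=cur; T=Rr*FLIP
    print('d',np.round(q.inv().apply(np.array(P)-p)/.05,3),'w',np.round(np.degrees((q.inv()*T).as_rotvec())/5,3)); return (np.array(P),T)
def rack():
    p=np.load('rack.npy'); Rr=railR(p[2],np.radians(25)); foot=R.from_euler('z',p[2]).apply([.055,0,.026])+[p[0],p[1],0]
    return foot,Rr
E
python3 - <<'E'
from h import *
f,Rr=rack(); c=f+Rr.apply([-.055,0,.015]); print(c)
a=delta(c+Rr.apply([0,0,.088]),Rr)
b=delta(c+Rr.apply([0,0,.003]),Rr,a)
E
```

```text
[0.55959048 0.00469759 0.06283862]
d [-5.03   2.849  2.103] w [  2.665   4.517 -12.043]
d [ 0.  -0.   1.7] w [0. 0. 0.]
```

Emit:
drive_tool(
  rows=[
    {"dx": -5.03,"dy": 2.85,"dz": 0.8,"wx": 2.665,"wy": 4.517,"wz": -12.04,"hand": 70},
    {"dx": -5.03,"dy": 2.85,"dz": 0.8,"wx": 2.665,"wy": 4.517,"wz": -12.04,"hand": 70},
    {"dx": -5.03,"dy": 2.85,"dz": 0.8,"wx": 2.665,"wy": 4.517,"wz": -12.04,"hand": 70},
    {"dx": -5.03,"dy": 2.85,"dz": 0.8,"wx": 2.665,"wy": 4.517,"wz": -12.04,"hand": 70},
    {"dx": -5.03,"dy": 2.85,"dz": 0.8,"wx": 2.665,"wy": 4.517,"wz": -12.04,"hand": 70},
    {"dx": -5.03,"dy": 2.85,"dz": 2.1,"wx": 2.665,"wy": 4.517,"wz": -12.04,"hand": 70},
    {"dx": -5.03,"dy": 2.85,"dz": 2.1,"wx": 2.665,"wy": 4.517,"wz": -12.04,"hand": 70},
    {"dx": -5.03,"dy": 2.85,"dz": 2.1,"wx": 2.665,"wy": 4.517,"wz": -12.04,"hand": 70},
    {"dx": -5.03,"dy": 2.85,"dz": 2.1,"wx": 2.665,"wy": 4.517,"wz": -12.04,"hand": 70},
    {"dx": -5.03,"dy": 2.85,"dz": 2.1,"wx": 2.665,"wy": 4.517,"wz": -12.04,"hand": 70},
    {"dx": -5.03,"dy": 2.85,"dz": 2.1,"wx": 2.665,"wy": 4.517,"wz": -12.04,"hand": 70},
  ],
)

```text
clock: 3.05
eef_pos: [0.5925, -0.0127, 0.1427]
tool_rot: [0.244, 0.945, 0.054, -0.209]
ft_force: [0.3, -1.1, -0.1]
grip_width: 0.0697
grasp_force: 0.0
```

```bash
python3 - <<'E'
from h import *
f,Rr=rack(); c=f+Rr.apply([-.055,0,.015])
o=bot.get_obs(); print(o['joint_pos'],o['clock'],abs(o['joint_vel']).max())
delta(c+Rr.apply([0,0,.003]),Rr)
C=wcam(o); np.save('C2.npy',C); im=bot.camera('wrist').copy()
B=np.array([[x,y,15] for x in(-25,55) for y in(-18,18)]+[[-55,y,0] for y in(-18,18)])/1e3
for q in wpix(Rr.apply(B)+c,C): cv2.circle(im,tuple(int(round(v)) for v in q),2,(0,255,0),1)
cv2.imwrite('pics/w2.png',cv2.resize(im[:,:,::-1],(746,560)))
E
```

```text
[-0.10892311  0.83445513  0.68953299  1.83154828  0.16398427  0.36259848] 3.05 0.03387196625590373
d [ 1.000e-03 -1.500e-02  1.702e+00] w [ 0.008  0.005 -0.01 ]
```

View pics/w2.png

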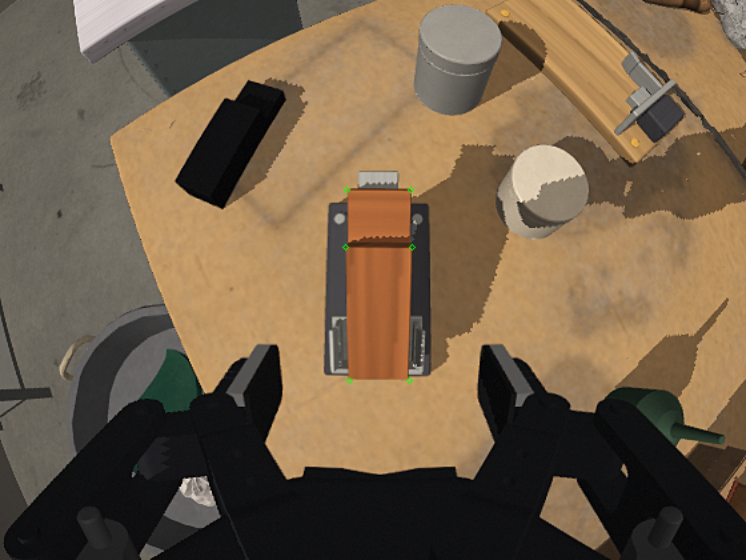

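The green predicted corners sit on the brown rail, at (378,190) to (380,378), and the open fingers straddle it. Now descend and grip.

Emit:
drive_tool(
  rows=[
    {"dx": 0,"dy": -0.015,"dz": 0.8,"wx": 0,"wy": 0,"wz": 0,"hand": 70},
    {"dx": 0,"dy": -0.015,"dz": 1.4,"wx": 0,"wy": 0,"wz": 0,"hand": 70},
    {"dx": 0,"dy": -0.015,"dz": 1.7,"wx": 0,"wy": 0,"wz": 0,"hand": 70},
    {"dx": 0,"dy": -0.015,"dz": 1.75,"wx": 0,"wy": 0,"wz": 0,"hand": 60},
    {"dx": 0,"dy": -0.015,"dz": 1.75,"wx": 0,"wy": 0,"wz": 0,"hand": 30},
    {"dx": 0,"dy": -0.015,"dz": 1.75,"wx": 0,"wy": 0,"wz": 0,"hand": 25},
    {"dx": 0,"dy": -0.015,"dz": 1.75,"wx": 0,"wy": 0,"wz": 0,"hand": 25},
    {"dx": 0,"dy": -0.015,"dz": 1.75,"wx": 0,"wy": 0,"wz": 0,"hand": 25},
    {"dx": 0,"dy": -0.015,"dz": 1.75,"wx": 0,"wy": 0,"wz": 0,"hand": 25},
  ],
)

```text
clock: 4.0
eef_pos: [0.5608, 0.0055, 0.0642]
tool_rot: [0.243, 0.946, 0.054, -0.208]
ft_force: [1.0, -0.6, 4.3]
grip_width: 0.025
grasp_force: 2.0
```

```bash
python3 - <<'E'
from h import *
f,Rr=rack(); c=f+Rr.apply([-.055,0,.015]); o=bot.get_obs(); print(o['grip_width'],o['grasp_force'],o['ft_force'],o['joint_pos'])
# lift 70mm along normal, then over jig: rail yaw=jig yaw, rail centre at jig x=-35
j=np.load('jig.npy'); j=[.4615,.2888,np.radians(9.1)]; np.save('jigu.npy',j)
Rj=railR(j[2]); print(Rr.inv().apply(o['eef_pos']-c))
lift=(o['eef_pos']+Rr.apply([0,0,.08]),R.from_quat(o['tool_rot']))
P=Rj.apply([-.035,0,0])+[j[0],j[1],.12]; print(P); delta(P,Rj,lift)
E
```

```text
0.02504194676719813 2.0346325244781838 [ 1.00797811 -0.57518801  4.34306335] [-0.08721051  0.7996543   0.41583524  1.58767279  0.17215897  0.38031201]
[3.17038486e-06 1.29739717e-03 1.55130465e-03]
[0.42694052 0.28326447 0.12      ]
d [5.027 3.577 2.707] w [ 1.664 -4.786 -7.458]
```

```bash
python3 - <<'E'
from h import *
im=bot.camera('wrist'); s=bot.camera('side')
a=cv2.resize(im[100:400,120:440],(533,500)); b=cv2.resize(s[200:330,210:340],(260,260)); b=np.vstack([b,np.zeros((240,260,3),np.uint8)])
cv2.imwrite('pics/w3.png',np.hstack([a,b])[:,:,::-1])
E
```

```text
(no output)
```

View pics/w3.png

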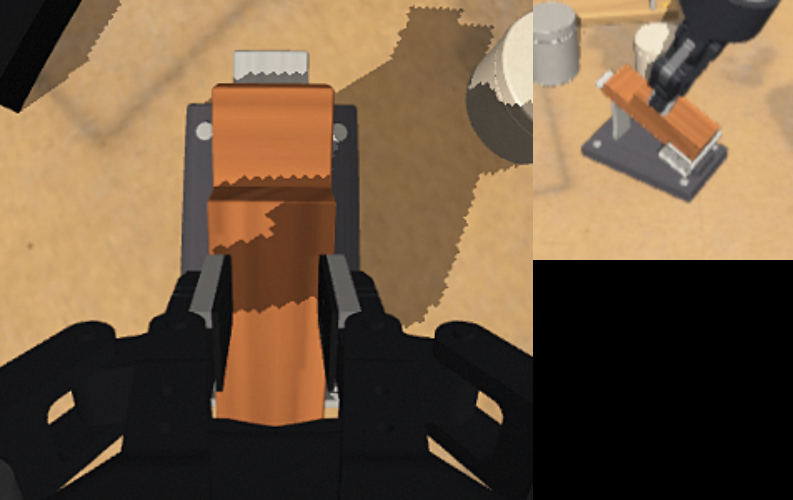

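The fingers, at (215,290) and (345,290), closed to 25 mm on top of the rail, so they stand higher relative to it than the plan assumed. I'll check the tip extent.

```bash
python3 - <<'E'
from h import *
print(bot.tip_extent, [a for a in dir(bot) if a[0]!='_'])
E
```

```text
0.011 ['Unreachable', 'camera', 'get_calibration', 'get_obs', 'job_done', 'look_for', 'outline_of', 'tip_extent']
```

Emit:
drive_tool(
  rows=[
    {"dx": 0,"dy": 0,"dz": -0.3,"wx": 0,"wy": 0,"wz": 0,"hand": 65},
    {"dx": 0,"dy": 0,"dz": -0.3,"wx": 0,"wy": 0,"wz": 0,"hand": 65},
    {"dx": 0,"dy": 0,"dz": -0.2,"wx": 0,"wy": 0,"wz": 0,"hand": 65},
    {"dx": 0,"dy": -0.02,"dz": 0.12,"wx": 0,"wy": 0,"wz": 0,"hand": 65},
    {"dx": 0,"dy": -0.02,"dz": 0.24,"wx": 0,"wy": 0,"wz": 0,"hand": 65},
    {"dx": 0,"dy": -0.02,"dz": 0.24,"wx": 0,"wy": 0,"wz": 0,"hand": 65},
  ],
)

```text
clock: 4.7
eef_pos: [0.5529, 0.0077, 0.0508]
tool_rot: [0.243, 0.945, 0.054, -0.212]
ft_force: [-0.7, 0.1, -0.6]
grip_width: 0.0652
grasp_force: 0.0
```

```bash
python3 - <<'E'
from h import *
f,Rr=rack(); c=f+Rr.apply([-.055,0,.015]); o=bot.get_obs(); print(o['grip_width'],o['ft_force'],Rr.inv().apply(o['eef_pos']-c))
C=wcam(o); np.save('C4.npy',C); im=bot.camera('wrist').copy(); cv2.imwrite('pics/w4raw.png',im[:,:,::-1])
B=np.array([[x,y,15] for x in(-25,) for y in(-18,18)]+[[-55,y,0] for y in(-18,18)])/1e3
for q in wpix(Rr.apply(B)+c,C): cv2.circle(im,tuple(int(round(v)) for v in q),2,(0,255,0),1)
cv2.imwrite('pics/w4.png',cv2.resize(im[100:400,80:480,::-1],(800,600)))
E
```

```text
0.06523757338360213 [-0.68272449  0.14031886 -0.60512632] [-0.00149687 -0.00059151 -0.0139709 ]
```

View pics/w4.png

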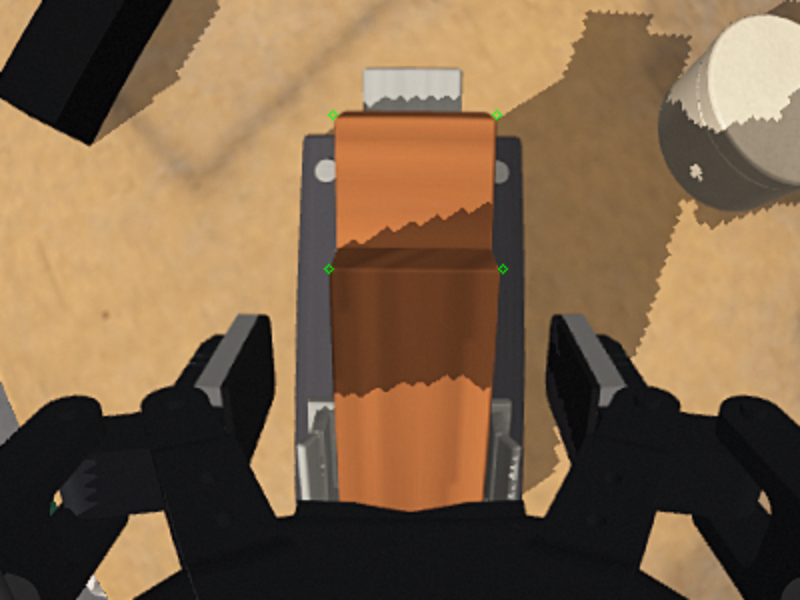

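The open fingers at (270,350) and (550,350) now reach about 12 mm below the rail's top, and the rail sits a few mm lower than predicted. Closing here.

Emit:
drive_tool(
  rows=[
    {"dx": 0.03,"dy": 0,"dz": 0,"wx": 0,"wy": 0,"wz": 0,"hand": 30},
    {"dx": 0.03,"dy": 0,"dz": 0,"wx": 0,"wy": 0,"wz": 0,"hand": 25},
    {"dx": 0.03,"dy": 0,"dz": 0,"wx": 0,"wy": 0,"wz": 0,"hand": 25},
    {"dx": 0.03,"dy": 0,"dz": 0,"wx": 0,"wy": 0,"wz": 0,"hand": 25},
    {"dx": 0.03,"dy": 0,"dz": 0,"wx": 0,"wy": 0,"wz": 0,"hand": 25},
  ],
)

```text
clock: 5.25
eef_pos: [0.5544, 0.0078, 0.0538]
tool_rot: [0.243, 0.946, 0.054, -0.209]
ft_force: [3.5, 0.1, 4.7]
grip_width: 0.0344
grasp_force: 62.1
```

```bash
python3 - <<'E'
from h import *
f,Rr=rack(); c=f+Rr.apply([-.055,0,.015]); o=bot.get_obs(); print(Rr.inv().apply(o['eef_pos']-c)); np.save('grasp_pos.npy',o['eef_pos']); np.save('grasp_q.npy',o['tool_rot'])
j=[.4615,.2888,np.radians(9.1)]; np.save('jigu.npy',j)
Rj=railR(j[2])
lift=(o['eef_pos']+Rr.apply([0,0,.08]),R.from_quat(o['tool_rot']))
P=Rj.apply([-.04,0,0])+[j[0],j[1],.13]; print(lift[0],P); delta(P,Rj,lift)
E
```

```text
[-0.00165683  0.00019305 -0.01075766]
[ 0.583989   -0.00854811  0.1262937 ] [0.42200345 0.28247368 0.13      ]
d [5.147 3.54  2.313] w [ 1.661 -4.792 -7.455]
```

Emit:
drive_tool(
  rows=[
    {"dx": 0,"dy": 0,"dz": -0.3,"wx": 0,"wy": 0,"wz": 0,"hand": 25},
    {"dx": 0,"dy": 0,"dz": -0.9,"wx": 0,"wy": 0,"wz": 0,"hand": 25},
    {"dx": 0,"dy": 0,"dz": -1.6,"wx": 0,"wy": 0,"wz": 0,"hand": 25},
    {"dx": 0,"dy": 0,"dz": -1.8,"wx": 0,"wy": 0,"wz": 0,"hand": 25},
    {"dx": 0,"dy": 0,"dz": -1.8,"wx": 0,"wy": 0,"wz": 0,"hand": 25},
  ],
)

```text
clock: 5.75
eef_pos: [0.5883, -0.0109, 0.1358]
tool_rot: [0.243, 0.946, 0.054, -0.208]
ft_force: [0.0, 0.1, -0.9]
grip_width: 0.0342
grasp_force: 61.6
```

```bash
python3 - <<'E'
from h import *
j=np.load('jigu.npy'); Rj=railR(j[2]); o=bot.get_obs(); print(o['eef_pos'],o['ft_force'])
P=Rj.apply([-.04,0,0])+[j[0],j[1],.14]; delta(P,Rj)
E
```

```text
[ 0.58834561 -0.01088138  0.13579203] [ 0.04412213  0.12958255 -0.92500098]
d [5.245 3.537 2.34 ] w [ 1.662 -4.773 -7.459]
```

Emit:
drive_tool(
  rows=[
    {"dx": 5.245,"dy": 3.537,"dz": 2.0,"wx": 1.662,"wy": -4.773,"wz": -7.459,"hand": 25},
    {"dx": 5.245,"dy": 3.537,"dz": 2.0,"wx": 1.662,"wy": -4.773,"wz": -7.459,"hand": 25},
    {"dx": 5.245,"dy": 3.537,"dz": 2.0,"wx": 1.662,"wy": -4.773,"wz": -7.459,"hand": 25},
    {"dx": 5.245,"dy": 3.537,"dz": 2.34,"wx": 1.662,"wy": -4.773,"wz": -7.459,"hand": 25},
    {"dx": 5.245,"dy": 3.537,"dz": 2.34,"wx": 1.662,"wy": -4.773,"wz": -7.459,"hand": 25},
    {"dx": 5.245,"dy": 3.537,"dz": 2.34,"wx": 1.662,"wy": -4.773,"wz": -7.459,"hand": 25},
    {"dx": 5.245,"dy": 3.537,"dz": 2.34,"wx": 1.662,"wy": -4.773,"wz": -7.459,"hand": 25},
    {"dx": 5.245,"dy": 3.537,"dz": 2.34,"wx": 1.662,"wy": -4.773,"wz": -7.459,"hand": 25},
    {"dx": 5.245,"dy": 3.537,"dz": 2.34,"wx": 1.662,"wy": -4.773,"wz": -7.459,"hand": 25},
    {"dx": 5.245,"dy": 3.537,"dz": 2.34,"wx": 1.662,"wy": -4.773,"wz": -7.459,"hand": 25},
  ],
)

```text
clock: 6.75
eef_pos: [0.4203, 0.2818, 0.1387]
tool_rot: [-0.079, 0.997, -0.0, -0.003]
ft_force: [0.4, 0.4, 0.2]
grip_width: 0.0344
grasp_force: 61.6
```

```bash
python3 - <<'E'
from h import *
j=np.load('jigu.npy'); Rj=railR(j[2]); o=bot.get_obs(); print(o['eef_pos'],o['ft_force'],o['joint_pos'])
P=Rj.apply([-.04,0,0])+[j[0],j[1],.14]; delta(P,Rj)
np.save('C5.npy',wcam(o)); im=bot.camera('wrist'); s=bot.camera('side'); cv2.imwrite('pics/w5raw.png',im[:,:,::-1])
a=cv2.resize(im[60:420,80:480],(600,540)); b=cv2.resize(s[170:310,200:320],(200,233)); b=np.vstack([b,np.zeros((540-233,200,3),np.uint8)])
cv2.imwrite('pics/w5.png',np.hstack([a,b])[:,:,::-1])
E
```

```text
[0.42027117 0.28176312 0.13867339] [0.36566221 0.38818422 0.2463969 ] [ 0.58937553  0.30473174 -0.12001849  1.15068873  0.00196062  0.43093369]
d [-0.036  0.009 -0.027] w [-0.002 -0.058 -0.004]
```

View pics/w5.png

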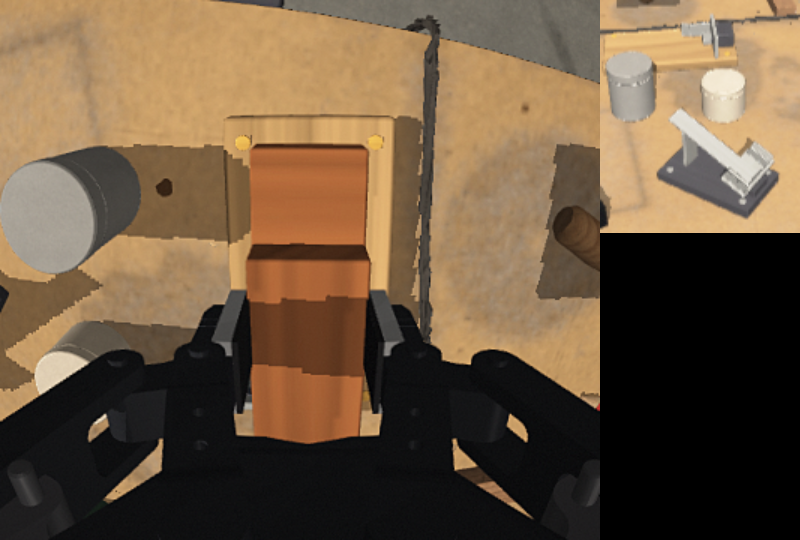

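The rail is gripped squarely: tongue end at (252–367,149), step at (247–370,261). The board's end corners are (226,117) and (393,117), the bystanders are untouched and the rack is empty. Next I'll work out the offsets.

```bash
python3 - <<'E'
from h import *
from scipy.optimize import least_squares
S=lambda a:np.array(a)/1.5+[80,60]
C=np.load('C5.npy'); o=bot.get_obs(); T=R.from_quat(o['tool_rot']); p=o['eef_pos']
uv=S([[252,150],[367,150],[247,261],[370,261],[250,246],[366,246]])
M=np.array([[-55,-18,0],[-55,18,0],[-25,-18,15],[-25,18,15],[-25,-18,0],[-25,18,0]])/1e3
def f(q):
    W=T*FLIP.inv()*R.from_euler('zy',[q[3],q[4]])
    return (wpix(T.apply(q[:3])+p+W.apply(M),C)-uv).ravel()
s=least_squares(f,[0,0,0,0,0]); print('rail centre in tool mm',s.x[:3]*1e3,'yaw,pitch deg',np.degrees(s.x[3:]),np.round(s.fun,1))
j=np.load('jigu.npy'); Rj=R.from_euler('z',j[2]); Q=Rj.apply(np.array([[-.1,-.05,.016],[-.1,.05,.016]]))+[j[0],j[1],0]
print('board corners pred',wpix(Q,C),'seen',S([[226,117],[393,117]]))
print('tcp in jig',Rj.inv().apply(p-[j[0],j[1],0]))
E
```

```text
rail centre in tool mm [-2.10518083  0.21423274 -8.00353206] yaw,pitch deg [-0.24360883 -0.84236089] [-1.4  0.4  0.8  0.8 -0.6 -0.5  0.7 -0.2  1.1 -0.4 -0.5 -0.1]
board corners pred [[227.27249495 138.25202155]
 [344.01901972 138.16983789]] seen [[230.66666667 138.        ]
 [342.         138.        ]]
tcp in jig [-0.04116586 -0.00081943  0.13899282]
```

Emit:
drive_tool(
  rows=[
    {"dx": 0,"dy": 0.02,"dz": 0.8,"wx": 0,"wy": -0.03,"wz": 0,"hand": 25},
    {"dx": 0,"dy": 0.02,"dz": 1.5,"wx": 0,"wy": -0.03,"wz": 0,"hand": 25},
    {"dx": 0,"dy": 0.02,"dz": 1.9,"wx": 0,"wy": -0.03,"wz": 0,"hand": 25},
    {"dx": 0,"dy": 0.02,"dz": 2.1,"wx": 0,"wy": -0.03,"wz": 0,"hand": 25},
    {"dx": 0,"dy": 0.02,"dz": 2.17,"wx": 0,"wy": -0.03,"wz": 0,"hand": 25},
    {"dx": 0,"dy": 0.02,"dz": 2.17,"wx": 0,"wy": -0.03,"wz": 0,"hand": 25},
    {"dx": 0,"dy": 0.02,"dz": 2.17,"wx": 0,"wy": -0.03,"wz": 0,"hand": 25},
  ],
)

```text
clock: 7.55
eef_pos: [0.4212, 0.2843, 0.0322]
tool_rot: [-0.079, 0.997, 0.001, 0.001]
ft_force: [0.2, -0.3, -1.2]
grip_width: 0.0344
grasp_force: 61.6
```

Emit:
drive_tool(
  rows=[
    {"dx": 0,"dy": 0,"dz": 0.04,"wx": 0,"wy": 0,"wz": 0,"hand": 25},
    {"dx": 0,"dy": 0,"dz": 0.06,"wx": 0,"wy": 0,"wz": 0,"hand": 25},
    {"dx": 0,"dy": 0,"dz": 0.06,"wx": 0,"wy": 0,"wz": 0,"hand": 25},
  ],
)

```text
clock: 7.85
eef_pos: [0.4201, 0.284, 0.0284]
tool_rot: [-0.08, 0.997, 0.001, -0.0]
ft_force: [0.2, -0.6, -1.3]
grip_width: 0.0344
grasp_force: 61.6
```

Emit:
drive_tool(
  rows=[
    {"dx": 0,"dy": 0,"dz": 0.04,"wx": 0,"wy": 0,"wz": 0,"hand": 25},
    {"dx": 0,"dy": 0,"dz": 0.04,"wx": 0,"wy": 0,"wz": 0,"hand": 25},
  ],
)

```text
clock: 8.05
eef_pos: [0.4198, 0.2838, 0.0259]
tool_rot: [-0.08, 0.997, 0.0, -0.001]
ft_force: [-0.6, -0.1, -0.5]
grip_width: 0.034
grasp_force: 61.6
```

Emit:
drive_tool(
  rows=[
    {"dx": 0,"dy": 0,"dz": 0.04,"wx": 0,"wy": 0,"wz": 0,"hand": 25},
    {"dx": 0,"dy": 0,"dz": 0.04,"wx": 0,"wy": 0,"wz": 0,"hand": 25},
  ],
)

```text
clock: 8.25
eef_pos: [0.4197, 0.2838, 0.0238]
tool_rot: [-0.08, 0.997, 0.0, -0.001]
ft_force: [-0.6, 0.5, -1.1]
grip_width: 0.0342
grasp_force: 61.6
```

Emit:
drive_tool(
  rows=[
    {"dx": 0,"dy": 0,"dz": 0.04,"wx": 0,"wy": 0,"wz": 0,"hand": 25},
    {"dx": 0,"dy": 0,"dz": 0.04,"wx": 0,"wy": 0,"wz": 0,"hand": 25},
  ],
)

```text
clock: 8.45
eef_pos: [0.4198, 0.2837, 0.0218]
tool_rot: [-0.08, 0.997, 0.0, -0.001]
ft_force: [-0.3, 0.8, -1.5]
grip_width: 0.0344
grasp_force: 61.6
```

Emit:
drive_tool(
  rows=[
    {"dx": 0,"dy": 0,"dz": 0.04,"wx": 0,"wy": 0,"wz": 0,"hand": 25},
    {"dx": 0,"dy": 0,"dz": 0.04,"wx": 0,"wy": 0,"wz": 0,"hand": 25},
  ],
)

```text
clock: 8.65
eef_pos: [0.4201, 0.284, 0.0201]
tool_rot: [-0.08, 0.997, 0.001, -0.0]
ft_force: [-0.8, -0.4, 0.7]
grip_width: 0.0343
grasp_force: 61.6
```

Emit:
drive_tool(
  rows=[
    {"dx": 0,"dy": 0,"dz": 0.03,"wx": 0,"wy": 0,"wz": 0,"hand": 25},
    {"dx": 0,"dy": 0,"dz": 0.03,"wx": 0,"wy": 0,"wz": 0,"hand": 25},
  ],
)

```text
clock: 8.85
eef_pos: [0.4201, 0.284, 0.02]
tool_rot: [-0.08, 0.997, 0.001, 0.0]
ft_force: [-3.3, -2.0, 10.2]
grip_width: 0.0346
grasp_force: 62.8
```

Emit:
drive_tool(
  rows=[
    {"dx": 0,"dy": -0.035,"dz": -0.03,"wx": 0,"wy": 0,"wz": 0,"hand": 25},
    {"dx": -0.15,"dy": -0.035,"dz": -0.03,"wx": 0,"wy": 0,"wz": 0,"hand": 25},
    {"dx": -0.35,"dy": -0.035,"dz": -0.03,"wx": 0,"wy": 0,"wz": 0,"hand": 25},
    {"dx": -0.55,"dy": -0.035,"dz": -0.03,"wx": 0,"wy": 0,"wz": 0,"hand": 25},
    {"dx": -0.65,"dy": -0.035,"dz": -0.03,"wx": 0,"wy": 0,"wz": 0,"hand": 25},
    {"dx": -0.65,"dy": -0.035,"dz": -0.03,"wx": 0,"wy": 0,"wz": 0,"hand": 25},
    {"dx": -0.65,"dy": -0.035,"dz": -0.03,"wx": 0,"wy": 0,"wz": 0,"hand": 25},
  ],
)

```text
clock: 9.55
eef_pos: [0.4535, 0.2876, 0.0201]
tool_rot: [-0.079, 0.997, 0.001, 0.0]
ft_force: [1.3, -0.2, 1.2]
grip_width: 0.0344
grasp_force: 61.9
```

```bash
cat > jst.py <<'E'
from h import *
j=np.load('jigu.npy'); Rj=R.from_euler('z',j[2]); o=bot.get_obs(); 
print('tcp in jig',Rj.inv().apply(o['eef_pos']-[j[0],j[1],0])*1e3,'F jig',Rj.inv().apply(o['ft_force']),o['clock'])
E
python3 jst.py; python3 - <<'E'
from h import *
im=bot.camera('wrist'); s=bot.camera('scene'); a=cv2.resize(im[200:400,160:400],(480,400)); b=cv2.resize(s[180:280,140:250],(440,400),interpolation=cv2.INTER_CUBIC)[:,:310]
cv2.imwrite('pics/w6.png',np.hstack([a,b])[:,:,::-1])
E
```

```text
tcp in jig [-8.12645599  0.1279441  20.09568367] F jig [ 1.24064889 -0.40082343  1.15790001] 9.55
```

View pics/w6.png

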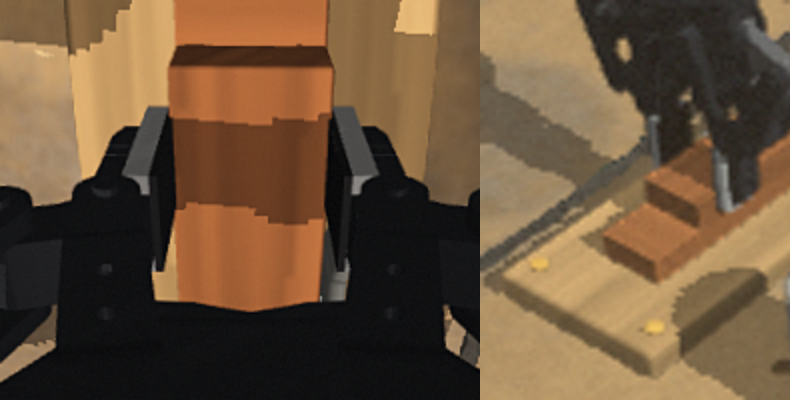

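The rail lies flat on the board in the jig, tongue at (640,240) in the scene inset, with almost no side force. Now push in.

Emit:
drive_tool(
  rows=[
    {"dx": -0.08,"dy": 0,"dz": 0,"wx": 0,"wy": 0,"wz": 0,"hand": 25},
    {"dx": -0.14,"dy": 0,"dz": 0,"wx": 0,"wy": 0,"wz": 0,"hand": 25},
    {"dx": -0.14,"dy": 0,"dz": 0,"wx": 0,"wy": 0,"wz": 0,"hand": 25},
  ],
)

```text
clock: 9.95
eef_pos: [0.4567, 0.2879, 0.02]
tool_rot: [-0.08, 0.997, 0.0, -0.003]
ft_force: [-5.0, -0.7, 7.1]
grip_width: 0.0344
grasp_force: 62.5
```

Emit:
drive_tool(
  rows=[
    {"dx": -0.05,"dy": 0,"dz": 0,"wx": 0,"wy": 0,"wz": 0,"hand": 25},
    {"dx": -0.08,"dy": 0,"dz": 0,"wx": 0,"wy": 0,"wz": 0,"hand": 25},
    {"dx": -0.08,"dy": 0,"dz": 0,"wx": 0,"wy": 0,"wz": 0,"hand": 25},
  ],
)

```text
clock: 10.25
eef_pos: [0.4591, 0.2883, 0.02]
tool_rot: [-0.08, 0.997, 0.0, -0.004]
ft_force: [-8.9, -0.9, 9.5]
grip_width: 0.0344
grasp_force: 62.8
```

```bash
python3 jst.py
```

```text
tcp in jig [-2.43876624 -0.14211731 20.01570385] F jig [-8.92128412  0.49957371  9.54764859] 10.25
```

Emit:
drive_tool(
  rows=[
    {"dx": -0.08,"dy": 0,"dz": -0.02,"wx": 0,"wy": 0,"wz": 0,"hand": 25},
    {"dx": -0.14,"dy": 0,"dz": -0.02,"wx": 0,"wy": 0,"wz": 0,"hand": 25},
    {"dx": -0.14,"dy": 0,"dz": -0.02,"wx": 0,"wy": 0,"wz": 0,"hand": 25},
  ],
)

```text
clock: 10.55
eef_pos: [0.4652, 0.2892, 0.0201]
tool_rot: [-0.08, 0.997, -0.0, -0.005]
ft_force: [-9.8, -0.1, 6.0]
grip_width: 0.0346
grasp_force: 62.4
```

```bash
python3 jst.py
```

```text
tcp in jig [ 3.72112076 -0.21312539 20.08399341] F jig [-9.65186052  1.41095295  5.96177608] 10.55
```

Emit:
drive_tool(
  rows=[
    {"dx": -0.06,"dy": 0,"dz": -0.01,"wx": 0,"wy": 0,"wz": 0,"hand": 25},
    {"dx": -0.1,"dy": 0,"dz": -0.01,"wx": 0,"wy": 0,"wz": 0,"hand": 25},
    {"dx": -0.1,"dy": 0,"dz": -0.01,"wx": 0,"wy": 0,"wz": 0,"hand": 25},
    {"dx": -0.1,"dy": 0,"dz": -0.01,"wx": 0,"wy": 0,"wz": 0,"hand": 25},
  ],
)

```text
clock: 10.95
eef_pos: [0.4654, 0.2891, 0.0201]
tool_rot: [-0.081, 0.997, -0.001, -0.009]
ft_force: [-19.4, -1.8, 12.5]
grip_width: 0.0343
grasp_force: 63.1
```

```bash
python3 jst.py
```

```text
tcp in jig [ 3.89030447 -0.32827843 20.09158602] F jig [-19.44956791   1.28089339  12.53546312] 10.95
```

The hard stop was reached: force rose from 10 to 19 N with no further travel, so the marker is fully in. Now draw back, lift and turn.

Emit:
drive_tool(
  rows=[
    {"dx": 0.2,"dy": 0,"dz": -0.02,"wx": 0,"wy": 0,"wz": 0,"hand": 25},
    {"dx": 0.6,"dy": 0,"dz": -0.04,"wx": 0,"wy": 0,"wz": 0,"hand": 25},
    {"dx": 1.1,"dy": 0,"dz": -0.3,"wx": 0,"wy": 0,"wz": 0,"hand": 25},
    {"dx": 1.1,"dy": 0,"dz": -1.2,"wx": 0,"wy": 0,"wz": 0,"hand": 25},
    {"dx": 1.1,"dy": 0,"dz": -2.0,"wx": 0,"wy": 0,"wz": -2,"hand": 25},
    {"dx": 1.1,"dy": 0,"dz": -2.2,"wx": 0,"wy": 0,"wz": -18,"hand": 25},
    {"dx": 1.1,"dy": 0,"dz": -2.2,"wx": 0,"wy": 0,"wz": -18,"hand": 25},
    {"dx": 1.1,"dy": 0,"dz": -2.2,"wx": 0,"wy": 0,"wz": -18,"hand": 25},
    {"dx": 1.1,"dy": 0,"dz": -2.2,"wx": 0,"wy": 0,"wz": -18,"hand": 25},
    {"dx": 1.1,"dy": 0,"dz": -2.2,"wx": 0,"wy": 0,"wz": -18,"hand": 25},
    {"dx": 1.1,"dy": 0,"dz": -2.2,"wx": 0,"wy": 0,"wz": -18,"hand": 25},
    {"dx": 1.1,"dy": 0,"dz": -2.2,"wx": 0,"wy": 0,"wz": -18,"hand": 25},
    {"dx": 1.1,"dy": 0,"dz": -2.2,"wx": 0,"wy": 0,"wz": -18,"hand": 25},
    {"dx": 1.1,"dy": 0,"dz": -2.2,"wx": 0,"wy": 0,"wz": -18,"hand": 25},
    {"dx": 1.1,"dy": 0,"dz": -2.2,"wx": 0,"wy": 0,"wz": -18,"hand": 25},
    {"dx": 1.1,"dy": 0,"dz": -2.2,"wx": 0,"wy": 0,"wz": -18,"hand": 25},
  ],
)

```text
clock: 12.55
eef_pos: [0.4201, 0.2818, 0.131]
tool_rot: [0.761, -0.649, -0.001, 0.001]
ft_force: [-0.4, -0.4, -0.7]
grip_width: 0.0344
grasp_force: 61.7
```

Emit:
drive_tool(
  rows=[
    {"dx": 0,"dy": 0,"dz": 0,"wx": 0,"wy": 0,"wz": -18,"hand": 25},
    {"dx": 0,"dy": 0,"dz": 0,"wx": 0,"wy": 0,"wz": -18,"hand": 25},
    {"dx": 0,"dy": 0,"dz": 0,"wx": 0,"wy": 0,"wz": -18,"hand": 25},
    {"dx": 0,"dy": 0,"dz": 0,"wx": 0,"wy": 0,"wz": -18,"hand": 25},
    {"dx": 0,"dy": 0,"dz": 0,"wx": 0,"wy": 0,"wz": -18,"hand": 25},
    {"dx": 0,"dy": 0,"dz": 0,"wx": 0,"wy": 0,"wz": -18,"hand": 25},
    {"dx": 0,"dy": 0,"dz": 0,"wx": 0,"wy": 0,"wz": -18,"hand": 25},
    {"dx": 0,"dy": 0,"dz": 0,"wx": 0,"wy": 0,"wz": -18,"hand": 25},
    {"dx": 0,"dy": 0,"dz": 0,"wx": 0,"wy": 0,"wz": -18,"hand": 25},
    {"dx": 0,"dy": 0,"dz": 0,"wx": 0,"wy": 0,"wz": -18,"hand": 25},
    {"dx": 0,"dy": 0,"dz": 0,"wx": 0,"wy": 0,"wz": -18,"hand": 25},
    {"dx": 0,"dy": 0,"dz": 0,"wx": 0,"wy": 0,"wz": -18,"hand": 25},
    {"dx": 0,"dy": 0,"dz": 0,"wx": 0,"wy": 0,"wz": -18,"hand": 25},
    {"dx": 0,"dy": 0,"dz": 0,"wx": 0,"wy": 0,"wz": -18,"hand": 25},
  ],
)

```text
clock: 13.95
eef_pos: [0.4207, 0.282, 0.1314]
tool_rot: [0.997, 0.079, -0.001, -0.0]
ft_force: [0.1, -0.3, -1.5]
grip_width: 0.0341
grasp_force: 61.7
```

```bash
python3 jst.py; python3 - <<'E'
from h import *
j=np.load('jigu.npy'); Rj=railR(j[2]+np.pi); o=bot.get_obs(); print(o['eef_pos'],o['joint_pos'])
P=railR(j[2]).apply([-.042,0,0])+[j[0],j[1],.13]; delta(P,Rj)
im=bot.camera('wrist'); cv2.imwrite('pics/w7.png',cv2.resize(im[60:420,80:480],(600,540))[:,:,::-1])
E
```

```text
tcp in jig [-41.40556796  -0.22026944 131.40626941] F jig [ 0.08988405 -0.29161146 -1.51858063] 13.95
[0.42065041 0.28203388 0.13140627] [ 5.89833118e-01  3.08536615e-01 -1.34893134e-01  1.12814974e+00
  1.27505740e-03 -2.70951069e+00]
d [-0.012 -0.004  0.028] w [-0.01   0.014 -0.012]
```

View pics/w7.png

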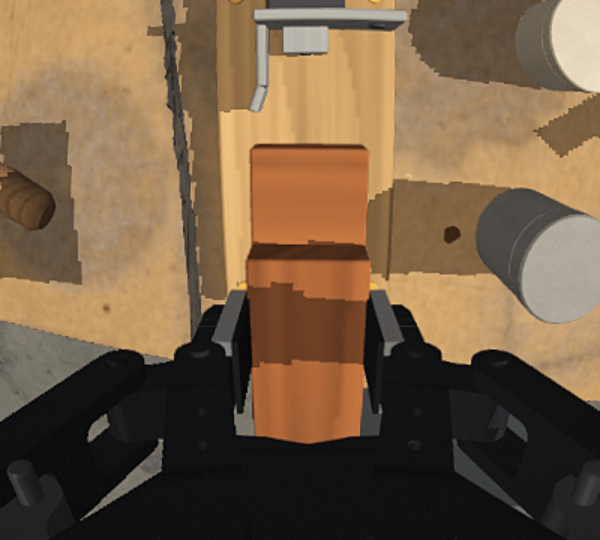

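The lapped end now points at the marker, at (305,40), and the rail is centred on the board within about 1 mm. Now lower and push.

Emit:
drive_tool(
  rows=[
    {"dx": 0,"dy": -0.01,"dz": 0.8,"wx": 0,"wy": 0,"wz": 0,"hand": 25},
    {"dx": 0,"dy": -0.01,"dz": 1.5,"wx": 0,"wy": 0,"wz": 0,"hand": 25},
    {"dx": 0,"dy": -0.01,"dz": 1.9,"wx": 0,"wy": 0,"wz": 0,"hand": 25},
    {"dx": 0,"dy": -0.01,"dz": 2.1,"wx": 0,"wy": 0,"wz": 0,"hand": 25},
    {"dx": 0,"dy": -0.01,"dz": 2.16,"wx": 0,"wy": 0,"wz": 0,"hand": 25},
    {"dx": 0,"dy": -0.01,"dz": 2.18,"wx": 0,"wy": 0,"wz": 0,"hand": 25},
    {"dx": 0,"dy": -0.01,"dz": 2.2,"wx": 0,"wy": 0,"wz": 0,"hand": 25},
    {"dx": 0,"dy": -0.01,"dz": 2.22,"wx": 0,"wy": 0,"wz": 0,"hand": 25},
    {"dx": 0,"dy": -0.01,"dz": 2.22,"wx": 0,"wy": 0,"wz": 0,"hand": 25},
  ],
)

```text
clock: 14.9
eef_pos: [0.4211, 0.283, 0.0213]
tool_rot: [0.997, 0.08, 0.0, -0.001]
ft_force: [-0.6, -0.0, -1.2]
grip_width: 0.0342
grasp_force: 61.6
```

```bash
python3 jst.py
```

```text
tcp in jig [-40.78433213   0.69612846  21.27112679] F jig [-0.5858926   0.07069757 -1.16569579] 14.9
```

Emit:
drive_tool(
  rows=[
    {"dx": 0,"dy": 0.015,"dz": 0.02,"wx": 0,"wy": 0,"wz": 0,"hand": 25},
    {"dx": 0.05,"dy": 0.015,"dz": 0.035,"wx": 0,"wy": 0,"wz": 0,"hand": 25},
    {"dx": 0.25,"dy": 0.015,"dz": 0.035,"wx": 0,"wy": 0,"wz": 0,"hand": 25},
    {"dx": 0.45,"dy": 0.015,"dz": 0.035,"wx": 0,"wy": 0,"wz": 0,"hand": 25},
    {"dx": 0.65,"dy": 0.015,"dz": 0.035,"wx": 0,"wy": 0,"wz": 0,"hand": 25},
    {"dx": 0.72,"dy": 0.015,"dz": 0.035,"wx": 0,"wy": 0,"wz": 0,"hand": 25},
    {"dx": 0.72,"dy": 0.015,"dz": 0.035,"wx": 0,"wy": 0,"wz": 0,"hand": 25},
  ],
)

```text
clock: 15.6
eef_pos: [0.4567, 0.2883, 0.02]
tool_rot: [0.997, 0.08, -0.0, -0.001]
ft_force: [-3.0, 0.6, 5.8]
grip_width: 0.0344
grasp_force: 62.5
```

```bash
python3 jst.py
```

```text
tcp in jig [-4.83274824  0.2345612  19.97584391] F jig [-2.87972974  1.05396087  5.75832799] 15.6
```

Emit:
drive_tool(
  rows=[
    {"dx": 0.08,"dy": 0,"dz": -0.02,"wx": 0,"wy": 0,"wz": 0,"hand": 25},
    {"dx": 0.16,"dy": 0,"dz": -0.02,"wx": 0,"wy": 0,"wz": 0,"hand": 25},
    {"dx": 0.24,"dy": 0,"dz": -0.02,"wx": 0,"wy": 0,"wz": 0,"hand": 25},
    {"dx": 0.3,"dy": 0,"dz": -0.02,"wx": 0,"wy": 0,"wz": 0,"hand": 25},
    {"dx": 0.3,"dy": 0,"dz": -0.02,"wx": 0,"wy": 0,"wz": 0,"hand": 25},
  ],
)

```text
clock: 16.1
eef_pos: [0.4671, 0.2895, 0.02]
tool_rot: [0.997, 0.08, -0.004, -0.0]
ft_force: [-12.1, -2.7, 11.7]
grip_width: 0.0342
grasp_force: 63.1
```

```bash
python3 jst.py
```

```text
tcp in jig [ 5.64950249 -0.23295745 19.96191896] F jig [-12.34896165  -0.70862413  11.71043165] 16.1
```

Emit:
drive_tool(
  rows=[
    {"dx": 0.04,"dy": 0,"dz": -0.03,"wx": 0,"wy": 0,"wz": 0,"hand": 25},
    {"dx": 0.08,"dy": 0,"dz": -0.03,"wx": 0,"wy": 0,"wz": 0,"hand": 25},
    {"dx": 0.08,"dy": 0,"dz": -0.03,"wx": 0,"wy": 0,"wz": 0,"hand": 25},
  ],
)

```text
clock: 16.4
eef_pos: [0.4689, 0.2897, 0.0201]
tool_rot: [0.997, 0.081, -0.007, -0.0]
ft_force: [-14.2, -0.1, 8.2]
grip_width: 0.0345
grasp_force: 62.5
```

Emit:
drive_tool(
  rows=[
    {"dx": 0.04,"dy": 0,"dz": -0.01,"wx": 0,"wy": 0,"wz": 0,"hand": 25},
    {"dx": 0.08,"dy": 0,"dz": -0.01,"wx": 0,"wy": 0,"wz": 0,"hand": 25},
    {"dx": 0.08,"dy": 0,"dz": -0.01,"wx": 0,"wy": 0,"wz": 0,"hand": 25},
  ],
)

```text
clock: 16.7
eef_pos: [0.4689, 0.2896, 0.0201]
tool_rot: [0.997, 0.081, -0.01, 0.0]
ft_force: [-22.1, -1.6, 13.5]
grip_width: 0.0344
grasp_force: 63.1
```

```bash
python3 jst.py
```

```text
tcp in jig [ 7.38384956 -0.39780274 20.12536212] F jig [-22.10153579   1.90578927  13.52411737] 16.7
```

Second stop at 7.4 mm with 22 N. Both stops agree with the grasp offset, so the marker was fully in again. Draw back and go to the rack.

Emit:
drive_tool(
  rows=[
    {"dx": -0.3,"dy": 0,"dz": -0.02,"wx": 0,"wy": 0,"wz": 0,"hand": 25},
    {"dx": -0.7,"dy": 0,"dz": -0.04,"wx": 0,"wy": 0,"wz": 0,"hand": 25},
    {"dx": -1.2,"dy": 0,"dz": -0.3,"wx": 0,"wy": 0,"wz": 0,"hand": 25},
    {"dx": -1.2,"dy": 0,"dz": -1.2,"wx": 0,"wy": 0,"wz": 0,"hand": 25},
    {"dx": -1.2,"dy": 0,"dz": -2.2,"wx": 0,"wy": 0,"wz": 0,"hand": 25},
    {"dx": -1.2,"dy": 0,"dz": -2.6,"wx": 0,"wy": 0,"wz": 0,"hand": 25},
    {"dx": -1.2,"dy": 0,"dz": -2.6,"wx": 0,"wy": 0,"wz": 0,"hand": 25},
    {"dx": -1.2,"dy": 0,"dz": -2.6,"wx": 0,"wy": 0,"wz": 0,"hand": 25},
  ],
)

```text
clock: 17.5
eef_pos: [0.4202, 0.2816, 0.1516]
tool_rot: [0.997, 0.079, -0.0, -0.0]
ft_force: [-0.9, 0.3, -0.7]
grip_width: 0.0343
grasp_force: 61.6
```

```bash
cat > pl.py <<'E'
from h import *
import sys
f,Rr=rack(); c=f+Rr.apply([-.055,0.0002,.015]); Rp=Rr*R.from_euler('z',np.pi); T=Rp*FLIP
def tgt(up,slide): return c+Rr.apply([-slide,0,up])-T.apply([-.0017,0,-.011])
o=bot.get_obs(); print(o['eef_pos'],o['joint_pos'],o['clock'])
print('rail centre in rack-rail frame mm',Rr.inv().apply(o['eef_pos']+R.from_quat(o['tool_rot']).apply([-.0017,0,-.011])-c)*1e3,'F',Rr.inv().apply(o['ft_force']))
a=delta(tgt(.08,.008),Rp); b=delta(tgt(.003,.008),Rp,a)
print('direct'); delta(tgt(.003,.008),Rp)
E
python3 pl.py
```

```text
[0.420202   0.28164793 0.15163624] [ 5.89891548e-01  2.90573353e-01 -1.04027948e-01  1.17587688e+00
  9.57034079e-04 -2.71085158e+00] 17.5
rail centre in rack-rail frame mm [-275.27213782  173.86144014  -18.24682057] F [-0.55276501 -0.20880507 -1.08274363]
d [2.247 6.197 0.466] w [ 1.648 -4.809  7.482]
d [-0.    0.    1.54] w [0. 0. 0.]
direct
d [1.734 5.798 1.862] w [ 1.648 -4.809  7.482]
```

Emit:
drive_tool(
  rows=[
    {"dx": 2.25,"dy": 6.2,"dz": 0.2,"wx": 1.648,"wy": -4.809,"wz": 7.482,"hand": 25},
    {"dx": 2.25,"dy": 6.2,"dz": 0.2,"wx": 1.648,"wy": -4.809,"wz": 7.482,"hand": 25},
    {"dx": 2.25,"dy": 6.2,"dz": 0.2,"wx": 1.648,"wy": -4.809,"wz": 7.482,"hand": 25},
    {"dx": 2.25,"dy": 6.2,"dz": 0.2,"wx": 1.648,"wy": -4.809,"wz": 7.482,"hand": 25},
    {"dx": 2.25,"dy": 6.2,"dz": 0.3,"wx": 1.648,"wy": -4.809,"wz": 7.482,"hand": 25},
    {"dx": 2.25,"dy": 6.2,"dz": 0.47,"wx": 1.648,"wy": -4.809,"wz": 7.482,"hand": 25},
    {"dx": 2.25,"dy": 6.2,"dz": 0.47,"wx": 1.648,"wy": -4.809,"wz": 7.482,"hand": 25},
    {"dx": 2.25,"dy": 6.2,"dz": 0.47,"wx": 1.648,"wy": -4.809,"wz": 7.482,"hand": 25},
    {"dx": 2.25,"dy": 6.2,"dz": 0.47,"wx": 1.648,"wy": -4.809,"wz": 7.482,"hand": 25},
    {"dx": 2.25,"dy": 6.2,"dz": 0.47,"wx": 1.648,"wy": -4.809,"wz": 7.482,"hand": 25},
    {"dx": 2.25,"dy": 6.2,"dz": 0.47,"wx": 1.648,"wy": -4.809,"wz": 7.482,"hand": 25},
  ],
)

```text
clock: 18.6
eef_pos: [0.5795, -0.0049, 0.1281]
tool_rot: [0.946, -0.242, -0.21, -0.054]
ft_force: [-0.0, -0.2, -1.1]
grip_width: 0.0344
grasp_force: 61.6
```

```bash
python3 pl.py
```

```text
[ 0.57953997 -0.00493524  0.1281463 ] [-0.09925069  0.80725861  0.59879555  1.76867594  0.16632189 -2.77321331] 18.6
rail centre in rack-rail frame mm [-9.24151908  1.01885004 79.53904326] F [ 0.49755643 -0.18390727 -0.9335024 ]
d [ 0.025  0.02  -0.009] w [0.017 0.011 0.023]
d [-0.    0.    1.54] w [0. 0. 0.]
direct
d [0.026 0.018 1.531] w [0.017 0.011 0.023]
```

Emit:
drive_tool(
  rows=[
    {"dx": 0.02,"dy": 0.02,"dz": 0.7,"wx": 0.017,"wy": 0.011,"wz": 0.02,"hand": 25},
    {"dx": 0.02,"dy": 0.02,"dz": 1.2,"wx": 0.017,"wy": 0.011,"wz": 0.02,"hand": 25},
    {"dx": 0.02,"dy": 0.02,"dz": 1.45,"wx": 0.017,"wy": 0.011,"wz": 0.02,"hand": 25},
    {"dx": 0.02,"dy": 0.02,"dz": 1.53,"wx": 0.017,"wy": 0.011,"wz": 0.02,"hand": 25},
    {"dx": 0.02,"dy": 0.02,"dz": 1.56,"wx": 0.017,"wy": 0.011,"wz": 0.02,"hand": 25},
    {"dx": 0.02,"dy": 0.02,"dz": 1.56,"wx": 0.017,"wy": 0.011,"wz": 0.02,"hand": 25},
    {"dx": 0.02,"dy": 0.02,"dz": 1.56,"wx": 0.017,"wy": 0.011,"wz": 0.02,"hand": 25},
  ],
)

```text
clock: 19.3
eef_pos: [0.5525, 0.0082, 0.0578]
tool_rot: [0.946, -0.244, -0.208, -0.054]
ft_force: [-0.1, -0.5, -1.3]
grip_width: 0.0342
grasp_force: 61.6
```

```bash
python3 pl.py
```

```text
[0.55250161 0.00818451 0.0578351 ] [-0.08462623  0.78654868  0.37278297  1.55646272  0.17381063 -2.75565201] 19.3
rail centre in rack-rail frame mm [-6.76588368 -0.59108344  3.12581557] F [ 0.69846399 -0.47096649 -1.12194726]
d [-0.021 -0.014 -1.537] w [-0.021 -0.03  -0.013]
d [-0.    0.    1.54] w [0. 0. 0.]
direct
d [-0.025 -0.011  0.003] w [-0.021 -0.03  -0.013]
```

Emit:
drive_tool(
  rows=[
    {"dx": 0,"dy": -0.01,"dz": 0.04,"wx": 0,"wy": 0,"wz": 0,"hand": 25},
    {"dx": 0.05,"dy": -0.01,"dz": 0.06,"wx": 0,"wy": 0,"wz": 0,"hand": 25},
    {"dx": 0.1,"dy": -0.01,"dz": 0.07,"wx": 0,"wy": 0,"wz": 0,"hand": 25},
    {"dx": 0.13,"dy": -0.01,"dz": 0.07,"wx": 0,"wy": 0,"wz": 0,"hand": 25},
    {"dx": 0.13,"dy": -0.01,"dz": 0.07,"wx": 0,"wy": 0,"wz": 0,"hand": 25},
  ],
)

```text
clock: 19.8
eef_pos: [0.5564, 0.0065, 0.0527]
tool_rot: [0.945, -0.245, -0.209, -0.055]
ft_force: [-0.4, 0.4, 7.1]
grip_width: 0.0343
grasp_force: 62.4
```

```bash
python3 pl.py
```

```text
[0.55638955 0.00652353 0.05270002] [-0.08728172  0.79965208  0.38391472  1.55548338  0.17427203 -2.7576211 ] 19.8
rail centre in rack-rail frame mm [-0.77151492 -0.17850671  0.25142286] F [-3.48598987  0.11404782  6.16355742]
d [-0.142 -0.008 -1.595] w [-0.035 -0.017 -0.02 ]
d [-0.    0.    1.54] w [0. 0. 0.]
direct
d [-0.145 -0.003 -0.055] w [-0.035 -0.017 -0.02 ]
```

Emit:
drive_tool(
  rows=[
    {"dx": 0.03,"dy": 0,"dz": -0.02,"wx": 0,"wy": 0,"wz": 0,"hand": 25},
    {"dx": 0.03,"dy": 0,"dz": -0.02,"wx": 0,"wy": 0,"wz": 0,"hand": 25},
    {"dx": 0.0,"dy": 0,"dz": -0.02,"wx": 0,"wy": 0,"wz": 0,"hand": 25},
    {"dx": 0.0,"dy": 0,"dz": -0.02,"wx": 0,"wy": 0,"wz": 0,"hand": 40},
    {"dx": 0.0,"dy": 0,"dz": -0.02,"wx": 0,"wy": 0,"wz": 0,"hand": 60},
    {"dx": 0.0,"dy": 0,"dz": -0.02,"wx": 0,"wy": 0,"wz": 0,"hand": 60},
    {"dx": 0.0,"dy": 0,"dz": -0.02,"wx": 0,"wy": 0,"wz": 0,"hand": 60},
  ],
)

```text
clock: 20.5
eef_pos: [0.5557, 0.0062, 0.0514]
tool_rot: [0.945, -0.245, -0.21, -0.054]
ft_force: [-0.3, -1.0, 0.6]
grip_width: 0.0598
grasp_force: 0.0
```

Emit:
drive_tool(
  rows=[
    {"dx": 0,"dy": 0,"dz": -0.3,"wx": 0,"wy": 0,"wz": 0,"hand": 65},
    {"dx": 0,"dy": 0,"dz": -1,"wx": 0,"wy": 0,"wz": 0,"hand": 65},
    {"dx": 0,"dy": 0,"dz": -1.8,"wx": 0,"wy": 0,"wz": 0,"hand": 65},
    {"dx": 0,"dy": 0,"dz": -2.2,"wx": 0,"wy": 0,"wz": 0,"hand": 65},
    {"dx": 0,"dy": 0,"dz": -2.2,"wx": 0,"wy": 0,"wz": 0,"hand": 65},
    {"dx": 0,"dy": 0,"dz": -2.2,"wx": 0,"wy": 0,"wz": 0,"hand": 65},
  ],
)

```text
clock: 21.1
eef_pos: [0.5966, -0.0164, 0.1509]
tool_rot: [0.945, -0.245, -0.209, -0.054]
ft_force: [-1.0, -0.3, -1.2]
grip_width: 0.0651
grasp_force: 0.0
```

```bash
python3 - <<'E'
from h import *
o=bot.get_obs(); print(o['eef_pos'],o['clock'],o['grip_width'])
f,Rr=rack(); c=f+Rr.apply([-.055,0,.015]); Rp=Rr*R.from_euler('z',np.pi); C=wcam(o)
im=bot.camera('wrist').copy(); s=bot.camera('side')
B=np.array([[x,y,15] for x in(-25,55) for y in(-18,18)]+[[-55,y,0] for y in(-18,18)])/1e3
for q in wpix(Rp.apply(B)+c,C): cv2.circle(im,tuple(int(round(v)) for v in q),2,(0,255,0),1)
a=cv2.resize(im[60:380,140:440],(500,533)); b=cv2.resize(s[200:320,200:340],(300,257),interpolation=cv2.INTER_CUBIC); b=np.vstack([b,np.zeros((533-257,300,3),np.uint8)])
cv2.imwrite('pics/w8.png',np.hstack([a,b])[:,:,::-1])
E
```

```text
[ 0.59661046 -0.01636613  0.15088506] 21.1 0.06513987900501599
```

View pics/w8.png

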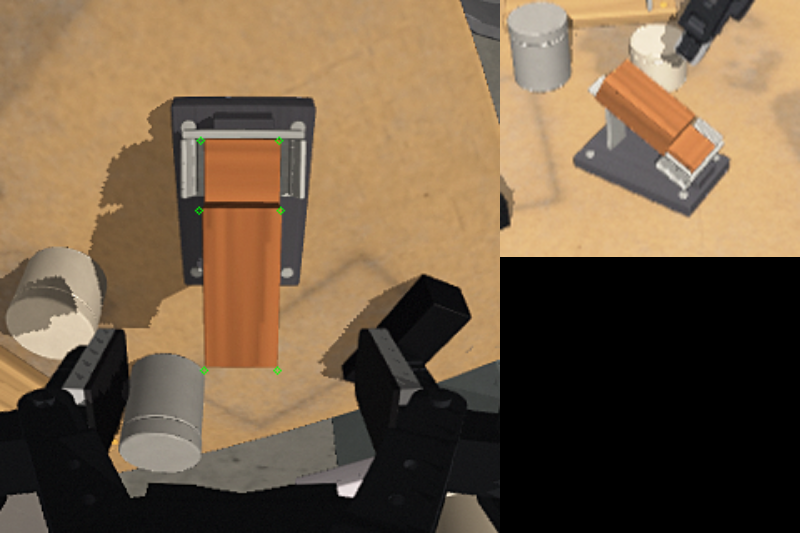

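The rail is in the rack, tongue down between the cheeks at (243,165) and square end up, matching the predicted corners. I'll check numerically for a gap at the lip.

```bash
python3 - <<'E'
from h import *
o=bot.get_obs(); f,Rr=rack(); C=wcam(o); im=bot.camera('wrist')
u=int(140+243*.6); print([im[v,u-8:u+9].mean(0).round().astype(int).tolist() for v in range(132,150)])
Z=lambda x,z:wpix(f+Rr.apply([x,0,z]),C)[0,1]
print('row tongue edge/gap0',Z(0,.015),'gap2',Z(-.002,.015),'lip inner top',Z(0,.014),'upper end top',Z(-.11,.03), 'rows', [im[v,u-8:u+9].mean(0).round().astype(int).tolist() for v in range(276,287)])
E
```

```text
[[69, 66, 68], [69, 66, 68], [70, 66, 69], [69, 66, 69], [57, 56, 54], [153, 149, 139], [186, 182, 171], [175, 171, 161], [176, 173, 163], [164, 169, 163], [92, 46, 20], [196, 113, 59], [186, 108, 59], [178, 104, 57], [172, 102, 57], [169, 100, 54], [166, 98, 54], [170, 100, 55]]
row tongue edge/gap0 143.18185488245322 gap2 145.75734030498168 lip inner top 143.10241058706936 upper end top 281.834934675863 rows [[161, 94, 52], [160, 92, 51], [161, 92, 50], [164, 94, 50], [153, 112, 74], [191, 155, 110], [188, 150, 105], [185, 148, 103], [187, 149, 104], [188, 150, 104], [187, 150, 103]]
```

The lip's steel and the rail's end are adjacent, with at most one pixel (under 1 mm) between them. The rail is seated, so I'm handing in.

```bash
python3 -c "
from workcell import bot
print(bot.job_done())"
```

```text
the job is handed in; nothing more can be done
None
```

The job is handed in at about 21 s: both rail ends pushed the marker to its hard stop, and the rail is back in the rack lapped end down against the lip (gap under 1 mm). The jar and tub look undisturbed in the last picture; the oil can is out of that view, but the arm never went near it.

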